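# Scrap the short vial and re-zero the balance

## Robot

A 6-joint arm with a two-finger parallel gripper is mounted at the origin on a cart in front of the work surface, level with it; the furniture and walls round the work are solid. World frame = base frame: x ahead of the robot, y to its left, z up, the work surface at z = 0. Lengths are in m, angles in rad, forces in N, time in s.
With the tool pointing down it reaches from about 0.425 to 0.95 m from the base axis. Payload 3.5 kg.
Tool frame: the origin (TCP) lies between the finger pads; the fingertips stand 22 mm ahead of it and the grasp point (between the pads) lies 3 mm ahead of it (ctrl.nose_length is the z of the fingertips in the tool frame, in m); z points along the fingers, y is the line along which they close (so a half turn about z gives the same grasp; the last joint's range is limited). The gripper opens to 85 mm and grips with 20 to 120 N. Pads are 22 mm wide; open, the fingers measure 114 mm over their backs; the gripper's body (76 mm by 85 mm) begins 54 mm behind the grasp point. The pads swing forward as they close: fully open they stand 13 mm farther back than shut.
Start: joints at [-1.379, 0.286, 1.577, -0, 1.279, -0.15], TCP at [0.226, -0.636, 0.253] pointing down, gripper open.
Joint ranges: [-2.77, 2.77], [-0.9, 2.22], [0.21, 2.48], [-1.53, 4.67], [0.24, 2.81], [-2.84, 2.84]. Speed limits (rad/s): [2.79, 2.79, 3.14, 3.14, 3.14, 3.14].

## Interface

Orientations are given as a unit quaternion [x, y, z, w].
In Python, from plant import ctrl gives the robot as it stands. The module is installed in compiled form; this text tells all that it offers.
- The arm moves only by the tool send_rows, never from a script. Its argument "rows" is text: rows parted by semicolons, each of 7 numbers parted by spaces: the turn, a rotation vector about the tool's x, y, z in parts of the range, where 1.0 means 360 degrees, then the shift along the tool's x, y, z in normalised numbers (1 is 0.5 m), then the opening, from -1 (shut) to 1 (fully open). A call has 1 to 8 rows; each row is the pose to reach, as a shift and turn from the pose commanded when the call began, along the tool's axes at that moment; what a row does not reach only later rows make up. A row lasts 1/8 s, in which the tool goes at most 62.5 mm and 10.7 degrees, less where a joint would pass 70% of its speed; a pose out of reach is approached as far as the arm can. A shift or turn number past 1, either way, is cut back to 1. A call with a gripper value outside its range is refused whole. The fingers move at their own pace and stop on an object; "grip_force" is the grip in N (left out, the last holds). Time passes only in rows, so rows that repeat a pose let the fingers close. It gives the time, the measured TCP pose, the force, the opening and the grip force at its end, in the units of the state.
- ctrl.get_state(): the state, without advancing time (a new reading comes with each control period).
- ctrl.read_camera(name): name is "scene" or "top"; returns a dict with "color" (420x560x3 uint8, red, green, blue), "fx", "fy", "cx", "cy" (pixels), "extrinsics" (4x4, takes a point from world to camera coordinates). Camera axes: x right, y down, z forward; pixel columns grow to the right and rows downward; lengths in m; the calibration is good to about 2 mm. A picture is of the moment at which its call begins. There is no depth.
- ctrl.sign_off(): hands the job in; it is judged then, once.
Trained networks look in a picture, given as the dict that the camera call returned (one of the last four; its "shot" number tells which), for a name from the list of things; names that differ only in an ending like _2 or _b are one class to them, and where a whole thing is asked for, a point or a joint stands for the part that bears it (a point fixed in the world has none). Each returns a list of dicts, best first, with "p" (0 to 1); they miss things now and then, are a little off and sometimes report something else, mostly with a low value. They report only what shows in the picture. A call takes as long as a camera call. They do not tell look-alikes from the thing itself.
- ctrl.look_for(picture, target): "position" ([x, y, z] in m, in the coordinates of the camera as it stood for that picture, good to about 4 mm: the middle of the surface that is visible of it).
The state is a dict: "time": time; "qpos": joint angles; "dq": joint speeds; "joint_efforts": joint torques, N m; "eef_pos": TCP position; "tcp_rot": TCP orientation; "contact_force": force on the tool from outside, world axes, zero at the start; "wrist_torque": the same for the moment, N m; "opening": opening from 0.0 (shut) to 1.0 (fully open); "finger_force": force on a finger pad.
Only numpy, scipy, OpenCV 4.12 (cv2) and the standard library are available. Lean on these libraries where they do the work, as an engineer would, in place of code of your own. Each camera call takes 0.05 s, during which the arm holds its last target. There are 200 camera calls.

## Task

The vial standing on the balance pan weighed in short. Scrap it: push it down through the sprung flap in the lid of the waste box, let it fall inside and let the flap spring shut. Then, with the pan empty, re-zero the balance: press the long bar key at the right end of its sloped panel just until it clicks (the force drops), not on towards its stop, and let it come up again; leave the two round keys and the other vials alone.

Things in the scene. Friction and masses are not known exactly. Their poses are not given: they have to be found in the camera images.
- balance: White top-pan laboratory balance, 220 mm deep (x), 160 wide (y), 76 high, fixed. Origin under its centre on the worktop; +z up, -x its front (to the robot at yaw 0), +y its left. The front 80 mm of its top is a key panel rising 21.8 degrees from z = 26 mm at the front edge to 58 mm; outward normal (-0.371, 0, 0.928). Below its display, left to right: two round keys, one long bar key.
- pan_centre (a point): Centre of the top face of the balance's round steel pan, diameter 120 mm, 76 mm above the worktop, fixed; nothing else on the balance stands higher. Axes as balance.
- zero_key_place (a point): Point on the panel's surface on the axis of the zero key, the long grey bar key at the panel's right end (36 mm along the balance's y, 15 mm up the slope). Axes as balance. The cap's flat top stands 7 to 12 mm above this point along the panel's normal, differing from start to start. Nearest round key: 57 mm to the left, centre to centre.
- zero_key (a joint): Travel of the zero key along the panel's normal (m): 0 up, grows as pressed, stop at 6.5 mm. Tactile dome: force peaks at about 1.6 mm (4.5 to 7 N, different each start), drops by about 2.5 N at the click (lowest at 4.6 mm), then climbs steeply, as high as the peak at 5.9 mm. The contact closes at 2.5 mm, the force then 0.5 N under its peak; past 5.2 mm it is strained. Springs up when let go.
- unit_key (a joint): Travel (m) of the round key nearer the panel's middle (diameter 15 mm, 8 mm proud): 0 up, 5 mm fully in. Not to be pressed.
- power_key (a joint): Travel (m) of the round key at the panel's left end (diameter 15 mm, 8 mm proud): 0 up, 5 mm fully in. Not to be pressed.
- reject_vial: Glass sample vial with white screw cap, diameter 27 mm, 51 mm tall, 15 to 31 g, standing upright on the balance pan. Origin at the centre of its underside, z up along the vial.
- waste_box: Bench waste box for scrap vials: white box with grey lid, 150 mm deep (x), 170 wide (y), 145 high, fixed. Origin under its centre on the worktop; -x its front, +y its left, +z up. Empty, opaque, walls and floor 3 mm.
- slot_centre (a point): Centre of the rectangular opening in the waste box lid, at the lid's top face, 145 mm above the worktop. Opening 74 mm (x) by 116 mm (y), lid 7 mm thick. A steel flap closes it nearly flush. Axes as waste_box.
- waste_flap (a joint): Angle (rad) of the box's steel flap: 0 shut, level; 1.45 open, hanging. 70 mm long, hinged along the opening's rear (+x) edge, it swings down into the box when pushed. Its spring (about 0.05 Nm shut, 0.12 open) outdoes a vial's weight: a vial laid on it does not fall in, so the flap must be held down, 50 degrees or more, while the vial is let go. It springs shut by itself.
- vial_a: Another glass sample vial, 27 mm diameter, 51 mm tall, standing on the worktop between balance and waste box; origin at the centre of its underside. To be left alone.
- vial_b: Another glass sample vial, 27 mm diameter, 51 mm tall, standing on the worktop between balance and waste box; origin at the centre of its underside. To be left alone.
- vial_c: Another glass sample vial, 27 mm diameter, 51 mm tall, standing on the worktop between balance and waste box; origin at the centre of its underside. To be left alone.
Mind the look-alikes: they are no part of the job. What is shaped like the reject_vial but green is not meant.

How it is judged:
On the way, in this order (a step that is already met when the one before it is completed fails the run):
1. the vial lies inside the waste box and the flap is shut (z of reject_vial in the frame of waste_box below 0.07 m and x of reject_vial in the frame of waste_box between -0.075 and 0.075 m and y of reject_vial in the frame of waste_box between -0.085 and 0.085 m and value of joint waste_flap below 0.1 rad), for 0.1 s.
2. the zero key is pressed past its click (value of joint zero_key above 0.0025 m), for 0.05 s.
At the end, for the whole second after the job is handed in: The vial from the pan lies inside the waste box (origin below 70 mm, within the walls), the flap is shut (below 0.1 rad); the zero key was pressed past its click (2.5 mm), never beyond 5.2 mm, and is up again (below 1 mm) (all of step 1 and value of joint zero_key below 0.001 m); the robot touches nothing.
It fails at once if the zero key is pressed well past its click towards its stop (more than 5.2 mm of its 6.5 mm) (value of joint zero_key above 0.0052 m).
It fails at once if a round key is pressed (more than 2 mm) (value of joint any of unit_key, power_key above 0.002 m).
It fails at once if one of the other vials is shifted by more than 20 mm or tipped (distance of any of vial_a, vial_b, vial_c from where it was at the start of the episode above 0.02 m or angle between any of vial_a, vial_b, vial_c's own z axis and vertical above 0.4 rad).
It also fails if it takes over 64 s, if anything falls off the work surface, if the arm or the gripper's body presses on something with over 40 N, if the wrist force passes 120 N, or if a joint passes its speed limit or range.

## Working session

There is one attempt and no reset: what is moved stays moved. The work goes in short steps, Python scripts to look and compute and a tool call to move; the robot and the scene stay as the last step left them, time stands still between calls to the robot, and variables do not carry over. Pictures are saved under pics/ and viewed, at most 10 in all, crops included, and the job is handed in when it is done.

Besides the shell and the picture viewer there is one more tool, called after ">>>" as a command line: name --argument value ..., lists and objects as JSON in quotes. send_rows: Moves the arm, as the interface text tells. Its arguments: {"type":"object","properties":{"rows":{"type":"string"},"grip_force":{"type":"number"}},"required":["rows"]}

```bash
mkdir -p pics
cat > h.py <<'E'
import numpy as np, cv2
from plant import ctrl
from scipy.spatial.transform import Rotation as R
def w(p,pos):
    E=np.array(p["extrinsics"]); return np.linalg.inv(E)@np.r_[pos,1]
def px(p,P):
    E=np.array(p["extrinsics"]); c=E[:3,:3]@P+E[:3,3]; return np.array([p["fx"]*c[0]/c[2]+p["cx"],p["fy"]*c[1]/c[2]+p["cy"]])
def ray(p,uv):
    E=np.array(p["extrinsics"]); d=E[:3,:3].T@np.array([(uv[0]-p["cx"])/p["fx"],(uv[1]-p["cy"])/p["fy"],1]); return -E[:3,:3].T@E[:3,3],d/np.linalg.norm(d)
def tri(*rays):
    A=sum(np.eye(3)-np.outer(d,d) for o,d in rays); b=sum((np.eye(3)-np.outer(d,d))@o for o,d in rays); return np.linalg.solve(A,b)
E
python3 - <<'E'
from h import *
for n in ("scene","top"):
    p=ctrl.read_camera(n); cv2.imwrite(f"pics/{n}0.png",p["color"][:,:,::-1])
    E=np.array(p["extrinsics"]); print(n,p["fx"],np.round(-E[:3,:3].T@E[:3,3],3))
    for t in ("balance","zero_key","unit_key","reject_vial","waste_box","waste_flap"):
        for r in ctrl.look_for(p,t)[:6]:
            q=w(p,r["position"])[:3]; print(t,round(r["p"],2),np.round(q,3),np.round(px(p,q)))
s=ctrl.get_state();print(s["eef_pos"],s["tcp_rot"],s["opening"],s["contact_force"],ctrl.nose_length)
E
```

```text
scene 448.58433535396034 [-0.123  0.981  0.609]
balance 0.93 [0.466 0.331 0.054] [222. 277.]
zero_key 0.63 [0.409 0.248 0.042] [264. 272.]
unit_key 0.59 [ 0.457 -0.099  0.144] [317. 182.]
reject_vial 0.68 [0.504 0.299 0.107] [217. 246.]
reject_vial 0.59 [0.412 0.438 0.035] [210. 317.]
reject_vial 0.53 [0.464 0.454 0.036] [186. 312.]
waste_box 0.71 [ 0.426 -0.019  0.1  ] [313. 207.]
waste_box 0.3 [0.378 0.09  0.03 ] [308. 250.]
waste_box 0.21 [0.406 0.245 0.04 ] [265. 272.]
waste_flap 0.9 [ 0.456 -0.097  0.145] [317. 182.]
top 464.334281039572 [0.213 0.115 1.445]
balance 0.87 [0.481 0.29  0.057] [210. 213.]
reject_vial 0.58 [0.471 0.446 0.045] [159. 217.]
reject_vial 0.43 [0.415 0.429 0.049] [164. 235.]
waste_box 0.67 [ 0.443 -0.101  0.145] [343. 221.]
waste_flap 0.77 [ 0.45  -0.098  0.14 ] [342. 218.]
[ 0.22628844 -0.63593996  0.25341138] [9.85430108e-01 1.70080856e-01 8.66220436e-06 7.01228766e-05] 0.9996767044138941 [-0.70914757  0.01489152 -0.01213224] 0.022
```

Run:
```python
import cv2
a=cv2.imread("pics/scene0.png");b=cv2.imread("pics/top0.png")
cv2.imwrite("pics/scene1.png",cv2.resize(a[150:350,130:390],None,fx=3,fy=3,interpolation=cv2.INTER_CUBIC))
cv2.imwrite("pics/top1.png",cv2.resize(b[140:300,130:400],None,fx=2.9,fy=2.9,interpolation=cv2.INTER_CUBIC))
```

```text
(no output)
```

View pics/scene1.png

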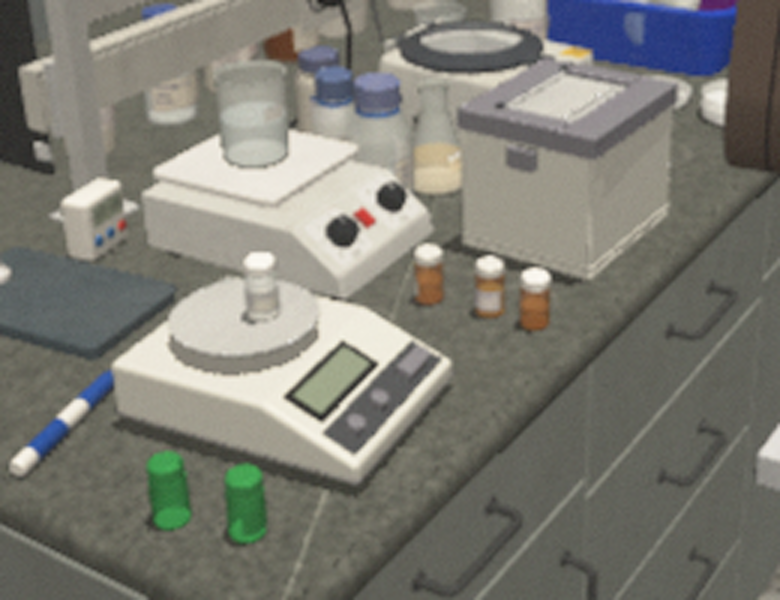

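View pics/top1.png

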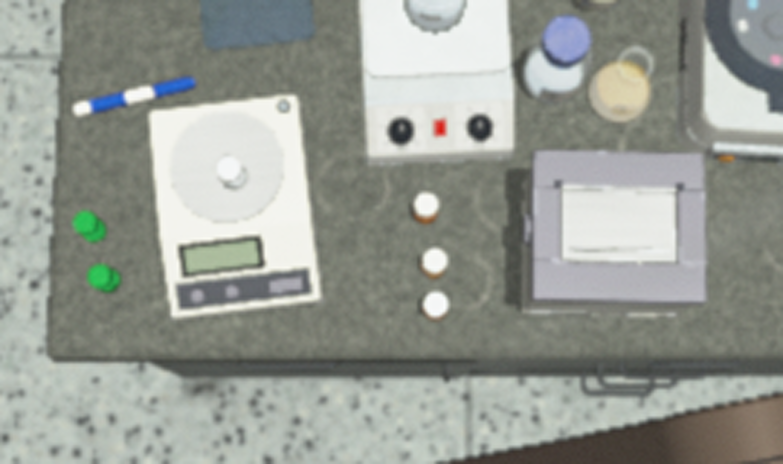

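The scene crop shows the clear vial on the pan at (260,285). The three brown vials stand around (430–535,275–300), the green look-alikes at bottom left, the box at upper right and the bar key at (413,358). In the top crop the vial cap is at (229,168), the key at (285,285), and the flap spans (560–677,185–262). Next I triangulate these points.

Run:
```python
from h import *
p=ctrl.read_camera("scene");q=ctrl.read_camera("top")
S=lambda u,v:ray(p,(130+u/3,150+v/3)); T=lambda u,v:ray(q,(130+u/2.9,140+v/2.9))
def at(r,z): o,d=r; return np.round(o+d*(z-o[2])/d[2],4)
for n,s,t in [("captop",(260,261),(229,168)),("key",(413,358),(285,285)),("lidFL",(590,152),(533,299)),("lidRR",(548,60),(705,152)),("slotFLc",(508,107),(562,262))]:
    a,b=S(*s),T(*t); P=tri(a,b); print(n,np.round(P,4),np.round([px(p,P)-px(p,a[0]+a[1]),px(q,P)-px(q,b[0]+b[1])],1).ravel())
print("vial@.127",at(S(260,261),.127),at(T(229,168),.127))
print("pan c@.076",at(T(227,167),.076))
print("slot@.145",[at(T(*c),.145) for c in ((560,185),(677,185),(677,262),(560,262))])
print("lid",[at(T(*c),.145) for c in ((533,150),(705,152),(705,301),(533,298))])
print("bal rear@.058 RL RR",at(T(150,113),.058),at(T(297,96),.058),"front@.026",at(T(174,317),.026),at(T(320,298),.026))
print("key@.04",at(T(285,285),.04),at(S(413,358),.04))
# hi-res refinement crops
for n,c,(u0,u1,v0,v1),k in (("bt",q,(175,250,165,255),7),):
    cv2.imwrite(f"pics/{n}.png",cv2.resize(c["color"][v0:v1,u0:u1,::-1],None,fx=6.6,fy=6.6,interpolation=cv2.INTER_CUBIC))
s=ctrl.get_state();print(np.round(R.from_quat(s["tcp_rot"]).as_matrix(),3))
```

```text
captop [0.5135 0.2857 0.1224] [ 0.  0. -0. -0.]
key [0.4065 0.2348 0.0412] [ 0.1  0.  -0.  -0.1]
lidFL [ 0.3808 -0.0162  0.1314] [ 0.4  0.  -0.2 -0.4]
lidRR [ 0.5245 -0.1917  0.1407] [-0.6 -0.1  0.3  0.6]
slotFLc [ 0.4394 -0.0286  0.1568] [11.   0.8 -5.3 -9.4]
vial@.127 [0.5076 0.2922 0.127 ] [0.5125 0.2851 0.127 ]
pan c@.076 [0.5251 0.2938 0.076 ]
slot@.145 [array([ 0.4914, -0.0442,  0.145 ]), array([ 0.4915, -0.1605,  0.145 ]), array([ 0.4143, -0.1575,  0.145 ]), array([ 0.4144, -0.0425,  0.145 ])]
lid [array([ 0.527 , -0.0181,  0.145 ]), array([ 0.5252, -0.1899,  0.145 ]), array([ 0.3758, -0.1835,  0.145 ]), array([ 0.3789, -0.0153,  0.145 ])]
bal rear@.058 RL RR [0.5878 0.3789 0.058 ] [0.6068 0.2237 0.058 ] front@.026 [0.3745 0.3521 0.026 ] [0.3945 0.1988 0.026 ]
key@.04 [0.4065 0.2348 0.04  ] [0.4079 0.2332 0.04  ]
[[ 0.942  0.335  0.   ]
 [ 0.335 -0.942 -0.   ]
 [-0.     0.    -1.   ]]
```

View pics/bt.png

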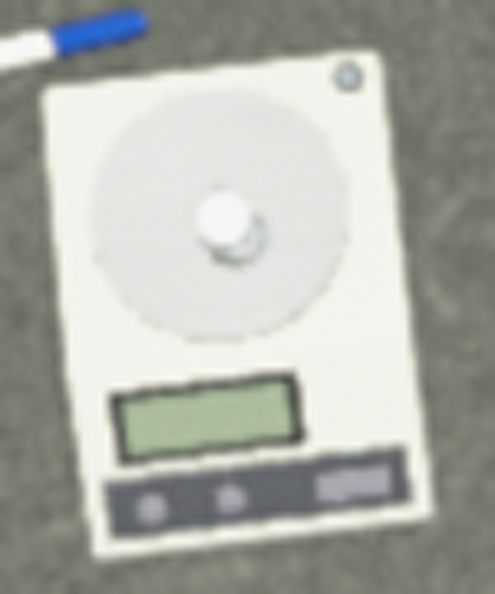

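In the top crop the key is at (354,483), unit key at (232,497), vial cap at (224,216). The vial is at about (0.511,0.288), the key cap at about (0.4065,0.235,0.041) with balance yaw of 7°, and the slot centre at (0.4525,-0.1015).

```bash
cat >> h.py <<'E'
def go(*pts,Rt=None):
    s=ctrl.get_state(); M=R.from_quat(s["tcp_rot"]).as_matrix()
    for P in pts: print("mm",np.round(M.T@(np.array(P)-s["eef_pos"])*1000,1))
    if Rt is not None: print("rotdeg",np.round(R.from_matrix(M.T@Rt).as_rotvec(degrees=True),2))
E
python3 - <<'E'
from h import *
go((.45,-.25,.28),(.50,.1,.28),(.511,.288,.28),Rt=np.diag([1.,-1,-1]))
E
```

```text
mm [ 340.1 -288.6  -26.6]
mm [ 504.6 -601.6  -26.7]
mm [ 577.9 -775.1  -26.7]
rotdeg [1.000e-02 0.000e+00 1.958e+01]
```

Careful with the scale: shifts go in shares of 0.5 m and turns go in shares of 360 degrees. That gives: 340 mm / 500 = 0.68, -288 mm / 500 = -0.576, 19.6 degrees / 360 = 0.0544.

>>> send_rows --rows "0 0 0.0278 0.68 -0.576 -0.052 1;0 0 0.0544 0.68 -0.576 -0.052 1;0 0 0.0544 0.68 -0.576 -0.052 1;0 0 0.0544 0.68 -0.576 -0.052 1;0 0 0.0544 0.68 -0.576 -0.052 1;0 0 0.0544 0.68 -0.576 -0.052 1;0 0 0.0544 0.68 -0.576 -0.052 1;0 0 0.0544 0.68 -0.576 -0.052 1"

```text
time: 1.8
eef_pos: [0.4515, -0.2477, 0.28]
tcp_rot: [1.0, 0.002, 0.001, 0.0]
contact_force: [0.1, -0.2, 0.1]
opening: 1.002
finger_force: 0.0
```

Run:
```python
from h import *
go((.50,.1,.28),(.511,.288,.28),Rt=np.diag([1.,-1,-1]))
```

```text
mm [ 5.030e+01 -3.474e+02 -1.000e-01]
mm [ 6.220e+01 -5.354e+02 -1.000e-01]
rotdeg [ 0.03 -0.07  0.29]
```

Converted, -480 mm / 500 = -0.96, -420 mm / 500 = -0.84.

>>> send_rows --rows "0 0 0 0.02 -0.12 0 1;0 0 0 0.04 -0.24 0 1;0 0 0 0.06 -0.36 0 1;0 0 0 0.08 -0.48 0 1;0 0 0 0.096 -0.6 0 1;0 0 0 0.104 -0.72 0 1;0 0 0 0.112 -0.84 0 1;0 0 0 0.12 -0.96 0 1"

```text
time: 2.8
eef_pos: [0.5108, 0.2303, 0.2795]
tcp_rot: [1.0, -0.001, 0.0, 0.0]
contact_force: [0.6, 0.3, -0.1]
opening: 1.0
finger_force: 0.0
```

Run:
```python
from h import *
go((.511,.288,.15),(.511,.288,.108),Rt=np.diag([1.,-1,-1]))
```

```text
mm [  0.  -57.8 129.5]
mm [ -0.  -57.8 171.5]
rotdeg [ 0.03 -0.06 -0.08]
```

Converted, 120 mm / 500 = 0.24, 100 mm / 500 = 0.2.

>>> send_rows --rows "0 0 0 0 -0.06 0.06 1;0 0 0 0 -0.116 0.12 1;0 0 0 0 -0.116 0.2 1;0 0 0 0 -0.116 0.24 1;0 0 0 0 -0.116 0.24 1"

```text
time: 3.42
eef_pos: [0.5097, 0.2862, 0.1576]
tcp_rot: [1.0, -0.001, -0.002, 0.001]
contact_force: [0.5, 0.2, -0.0]
opening: 1.002
finger_force: 0.0
```

Run:
```python
from h import *
go((.511,.288,.113),Rt=np.diag([1.,-1,-1]))
p=ctrl.read_camera("scene");q=ctrl.read_camera("top")
a=cv2.resize(p["color"][190:290,170:270,::-1],(400,400),interpolation=2);b=cv2.resize(q["color"][160:260,170:270,::-1],(400,400),interpolation=2)
cv2.imwrite("pics/g1.png",np.hstack([a,b]))
P=np.array([.511,.288,.127]);print((px(p,P)-[170,190])*4,(px(q,P)-[170,160])*4+[400,0])
```

```text
mm [ 1.4 -1.9 44.6]
rotdeg [ 0.09  0.2  -0.08]
[186.84329223 183.66306803] [551.83873112 153.71605137]
```

View pics/g1.png

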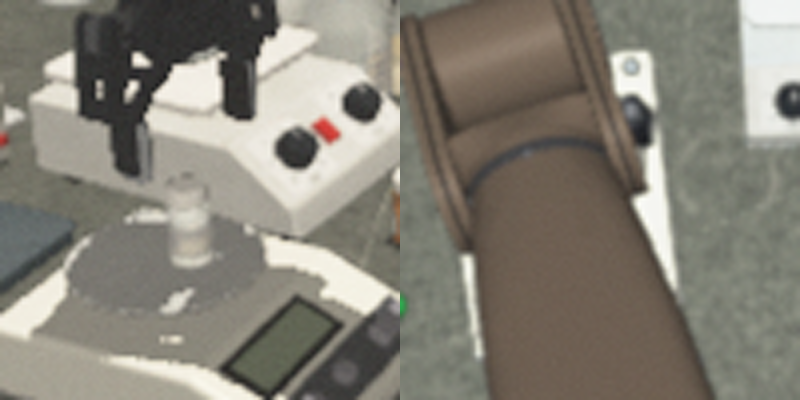

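The vial at crop (187,215) sits between the two fingers, seen at (130,160) and (240,95), and the predicted cap pixel matches. I'll descend and grip.

Converted, 44 mm / 500 = 0.088, 20 mm / 500 = 0.04.

>>> send_rows --rows "0 0 0 0.002 -0.002 0.04 1;0 0 0 0.002 -0.002 0.088 1;0 0 0 0.002 -0.002 0.088 1;0 0 0 0.002 -0.002 0.088 -1;0 0 0 0.002 -0.002 0.088 -1;0 0 0 0.002 -0.002 0.088 -1;0 0 0 0.002 -0.002 0.088 -1;0 0 0 0.002 -0.002 0.088 -1" --grip_force 30

```text
time: 4.53
eef_pos: [0.5117, 0.2886, 0.1162]
tcp_rot: [1.0, -0.0, 0.001, -0.0]
contact_force: [-0.2, 0.2, 3.5]
opening: 0.291
finger_force: 31.1
```

Converted, -160 mm / 500 = -0.32, -110 mm / 500 = -0.22.

>>> send_rows --rows "0 0 0 0 0 -0.04 -1;0 0 0 0 0 -0.12 -1;0 0 0 0 0 -0.22 -1;0 0 0 0 0 -0.32 -1;0 0 0 0 0 -0.32 -1"

```text
time: 5.15
eef_pos: [0.5136, 0.2893, 0.2829]
tcp_rot: [1.0, -0.0, 0.006, -0.002]
contact_force: [-0.1, 0.4, -0.4]
opening: 0.296
finger_force: 30.9
```

Run:
```python
from h import *
th=np.radians(-1.3);c,s_=np.cos(th),np.sin(th)
go((.4535,-.1015,.27),Rt=np.array([[c,s_,0],[s_,-c,0],[0,0,-1]]))
p=ctrl.read_camera("scene");cv2.imwrite("pics/g2.png",cv2.resize(p["color"][110:290,130:350,::-1],None,fx=3,fy=3,interpolation=2))
```

```text
mm [-60.1 390.8  10.6]
rotdeg [-0.25 -0.67  1.29]
```

View pics/g2.png

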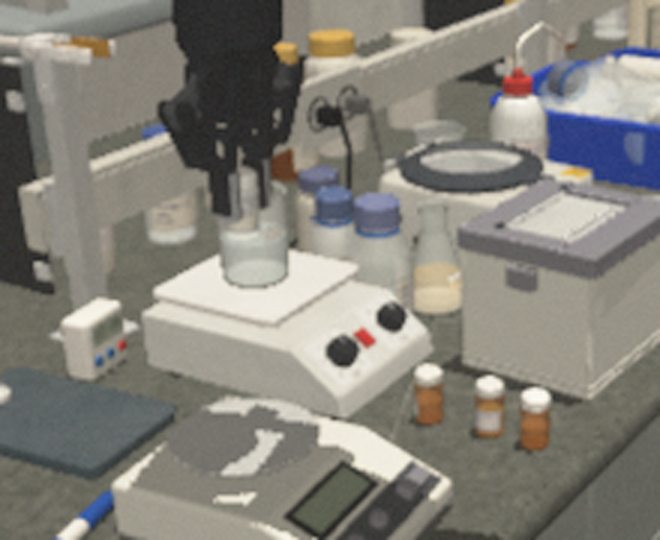

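The vial is held between the fingers at crop (243,200), and the pan is empty. I'll carry it over the box.

Converted, 391 mm / 500 = 0.782, 290 mm / 500 = 0.58, 1.3 degrees / 360 = 0.0036.

>>> send_rows --rows "0 0 0 -0.016 0.1 0 -1;0 0 0 -0.036 0.22 0 -1;0 0 0 -0.056 0.34 0 -1;0 0 0 -0.076 0.46 0 -1;0 0 0 -0.092 0.58 0 -1;0 0 0 -0.108 0.69 0.008 -1;0 -0.0014 0.0028 -0.12 0.782 0.016 -1;0 -0.0014 0.0036 -0.12 0.782 0.016 -1"

```text
time: 6.2
eef_pos: [0.4498, -0.1047, 0.2655]
tcp_rot: [1.0, -0.014, -0.006, -0.001]
contact_force: [0.9, 0.3, -0.2]
opening: 0.3
finger_force: 30.9
```

Run:
```python
from h import *
th=np.radians(-1.3);c,s_=np.cos(th),np.sin(th)
go((.4525,-.1015,.20),(.4525,-.1015,.11),Rt=np.array([[c,s_,0],[s_,-c,0],[0,0,-1]]))
```

```text
mm [ 3.4 -3.2 65.5]
mm [  4.5  -3.  155.5]
rotdeg [-0.07  0.7  -0.33]
```

Converted, 60 mm / 500 = 0.12, 40 mm / 500 = 0.08.

>>> send_rows --rows "0 0 0 0 0 0.04 -1;0 0 0 0 0 0.08 -1;0 0 0 0 0 0.12 -1;0 0 0 0 0 0.12 -1"

```text
time: 6.7
eef_pos: [0.4491, -0.1008, 0.2048]
tcp_rot: [1.0, -0.011, -0.007, -0.001]
contact_force: [-0.1, 0.5, 0.2]
opening: 0.297
finger_force: 30.9
```

Run:
```python
from h import *
th=np.radians(-1.3);c,s_=np.cos(th),np.sin(th)
go((.4525,-.1015,.11),Rt=np.array([[c,s_,0],[s_,-c,0],[0,0,-1]]))
p=ctrl.read_camera("scene");cv2.imwrite("pics/g3.png",cv2.resize(p["color"][100:250,240:420,::-1],None,fx=4,fy=4,interpolation=2))
```

```text
mm [ 4.7  0.9 94.8]
rotdeg [-0.15  0.8   0.06]
```

View pics/g3.png

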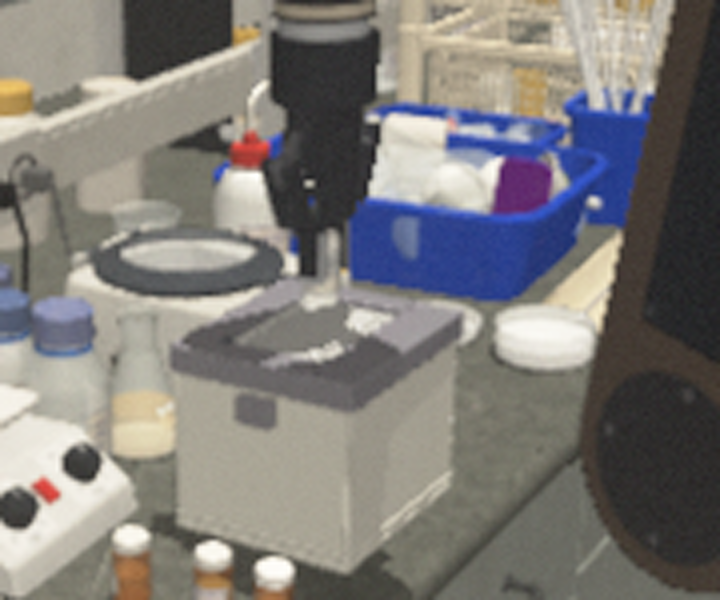

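The vial is over the flap, with its bottom at crop (322,300) and the slot spanning (240–395,285–350). Pushing down.

Converted, 96 mm / 500 = 0.192, 88 mm / 500 = 0.176.

>>> send_rows --rows "0 0 0 0.004 0 0.03 -1;0 0 0 0.004 0 0.06 -1;0 0 0 0.004 0 0.09 -1;0 0 0 0.004 0 0.12 -1;0 0 0 0.004 0 0.15 -1;0 0 0 0.004 0 0.176 -1;0 0 0 0.004 0 0.192 -1;0 0 0 0.004 0 0.192 -1"

```text
time: 7.75
eef_pos: [0.4506, -0.1022, 0.1099]
tcp_rot: [1.0, -0.011, -0.006, -0.001]
contact_force: [-2.5, 0.3, -1.4]
opening: 0.298
finger_force: 30.8
```

>>> send_rows --rows "0 0 0 0 0 0 0.2;0 0 0 0 0 0 0.2;0 0 0 0 0 0 0.2;0 0 0 0 0 0 0.2;0 0 0 0 0 0 0.2;0 0 0 0 0 0 0.2"

```text
time: 8.5
eef_pos: [0.4509, -0.098, 0.1111]
tcp_rot: [1.0, -0.013, -0.006, -0.005]
contact_force: [-1.6, 17.2, 4.6]
opening: 0.595
finger_force: 0.9
```

Converted, -180 mm / 500 = -0.36, -130 mm / 500 = -0.26.

>>> send_rows --rows "0 0 0 0 0 -0.04 0.2;0 0 0 0 0 -0.1 0.2;0 0 0 0 0 -0.16 0.2;0 0 0 0 0 -0.26 0.2;0 0 0 0 0 -0.36 0.2;0 0 0 0 0 -0.36 -1;0 0 0 0 0 -0.36 -1"

```text
time: 9.38
eef_pos: [0.4536, -0.1027, 0.2917]
tcp_rot: [1.0, -0.011, -0.003, 0.0]
contact_force: [-0.5, 0.3, 0.2]
opening: 0.181
finger_force: 0.0
```

Run:
```python
from h import *
p=ctrl.read_camera("scene");cv2.imwrite("pics/g4.png",cv2.resize(p["color"][100:250,240:420,::-1],None,fx=4,fy=4,interpolation=2))
go((.4,.235,.2),Rt=np.diag([1.,-1,-1]))
```

```text
mm [ -60.  -336.1   91.2]
rotdeg [-0.03  0.53 -1.32]
```

View pics/g4.png

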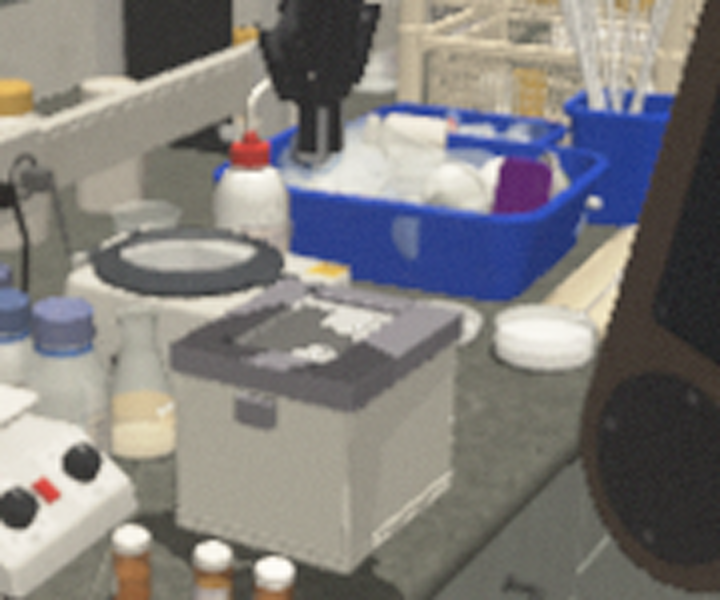

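The gripper is empty, the flap at crop (240–395,300–360) looks shut, and the vial is inside. Next, move to the key with the tool tilted to the panel normal.

```bash
cat >> h.py <<'E'
def keypose(off,cap=(.4065,.2348,.041),yaw=7.,tilt=21.8):
    y,t=np.radians([yaw,tilt]); c,s=np.cos(y),np.sin(y)
    z=np.array([np.sin(t)*c,np.sin(t)*s,-np.cos(t)]); x=np.array([np.cos(t)*c,np.cos(t)*s,np.sin(t)])
    return np.array(cap)-(off+.022)*z, np.c_[x,np.cross(z,x),z]
E
python3 - <<'E'
from h import *
P,Rt=keypose(.06); print(P); go(P+[0,0,.12],P,Rt=Rt)
E
```

```text
[0.37627482 0.23108881 0.11713584]
mm [ -83.9 -331.7   54.3]
mm [ -82.8 -331.7  174.3]
rotdeg [ 1.53 22.29 -8.23]
```

Converted, -332 mm / 500 = -0.664, -300 mm / 500 = -0.6, 22.3 degrees / 360 = 0.0619.

>>> send_rows --rows "0 0 0 0 -0.12 0.02 -1;0 0 0 0 -0.24 0.04 -1;0 0 0 -0.02 -0.36 0.06 -1;0 0.0139 -0.0056 -0.06 -0.48 0.08 -1;0.0028 0.0278 -0.0111 -0.1 -0.6 0.1 -1;0.0042 0.0444 -0.0167 -0.14 -0.664 0.108 -1;0.0042 0.0619 -0.0228 -0.168 -0.664 0.108 -1;0.0042 0.0619 -0.0228 -0.168 -0.664 0.108 -1"

```text
time: 10.42
eef_pos: [0.3738, 0.2313, 0.2352]
tcp_rot: [0.98, 0.061, 0.187, -0.011]
contact_force: [0.9, 0.1, -0.1]
opening: 0.0
finger_force: 0.0
```

Run:
```python
from h import *
P,Rt=keypose(.06); print(P); go(P+[0,0,.12],P,Rt=Rt); print(np.round(ctrl.get_state()["qpos"],2))
```

```text
[0.37627482 0.23108881 0.11713584]
mm [ 3.   0.6 -0.9]
mm [-41.1   0.4 110.7]
rotdeg [0.05 0.22 0.13]
[ 0.37 -0.44  2.32 -0.12  0.9   1.87]
```

Converted, 135 mm / 500 = 0.27, 110 mm / 500 = 0.22.

>>> send_rows --rows "0 0 0 -0.024 0 0.08 -1;0 0 0 -0.05 0 0.14 -1;0 0 0 -0.082 0 0.22 -1;0 0 0 -0.082 0 0.22 -1;0 0 0 -0.082 0 0.27 -1;0 0 0 -0.082 0 0.27 -1;0 0 0 -0.082 0 0.27 -1"

```text
time: 11.3
eef_pos: [0.3897, 0.2327, 0.0992]
tcp_rot: [0.98, 0.059, 0.19, -0.011]
contact_force: [0.3, -0.3, -0.5]
opening: -0.001
finger_force: 0.0
```

Run:
```python
from h import *
P,Rt=keypose(.035); print(P); go(P,Rt=Rt); s=ctrl.get_state();print(s["eef_pos"],np.round(s["qpos"],2))
p=ctrl.read_camera("scene");q=ctrl.read_camera("top")
a=cv2.resize(p["color"][215:305,205:305,::-1],(500,450),interpolation=2)
b=cv2.resize(q["color"][205:265,200:260,::-1],(300,450*300//300),interpolation=2)
cv2.imwrite("pics/k1.png",np.hstack([a,b]))
M=R.from_quat(s["tcp_rot"]).as_matrix()
for k in (.022,.057): print("tip px",np.round((px(p,s["eef_pos"]+k*M[:,2])-[205,215])*5))
print("cap px",np.round((px(p,np.array([.4065,.2348,.041]))-[205,215])*5))
```

```text
[0.38548982 0.23222027 0.09392369]
mm [-5.9 -0.   3.3]
rotdeg [ 0.04 -0.15 -0.06]
[0.38973588 0.23271593 0.09915527] [ 0.36 -0.17  2.4  -0.17  0.55  1.94]
tip px [328. 207.]
tip px [305. 261.]
cap px [314. 272.]
```

View pics/k1.png

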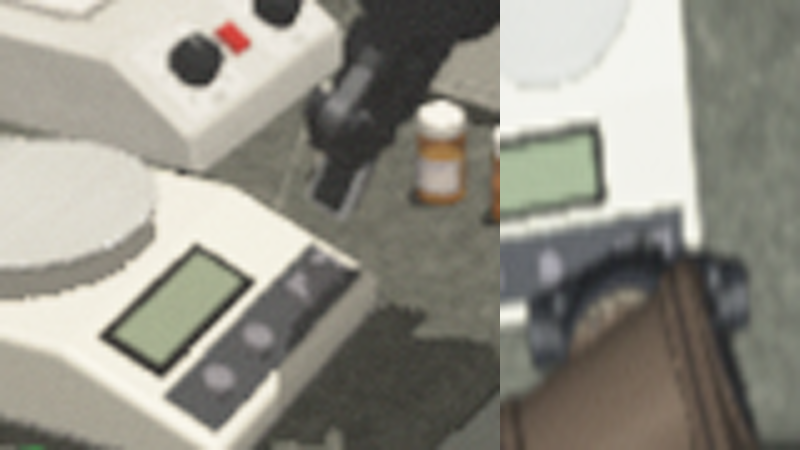

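In the left crop the shut fingertips are at (335,205), near the predicted (328,207). The bar key is at (310,277), close to the predicted (314,272). I'll let it settle, then approach.

>>> send_rows --rows "0 0 0 0 0 0 -1;0 0 0 0 0 0 -1;0 0 0 0 0 0 -1"

```text
time: 11.78
eef_pos: [0.3886, 0.2326, 0.0976]
tcp_rot: [0.98, 0.06, 0.189, -0.011]
contact_force: [-0.4, -0.1, 0.5]
opening: 0.001
finger_force: 0.0
```

Run:
```python
from h import *
P,Rt=keypose(.0); go(P,Rt=Rt); s=ctrl.get_state();print(s["eef_pos"],s["contact_force"])
```

```text
mm [-4.3 -0.1 37.3]
rotdeg [ 0.05 -0.05 -0.01]
[0.38857855 0.23257776 0.09764443] [-0.36677737 -0.12308248  0.4578998 ]
```

Converted, 27 mm / 500 = 0.054, 24 mm / 500 = 0.048.

>>> send_rows --rows "0 0 0 -0.008 0 0.016 -1;0 0 0 -0.008 0 0.032 -1;0 0 0 -0.008 0 0.048 -1;0 0 0 -0.008 0 0.054 -1;0 0 0 -0.008 0 0.054 -1;0 0 0 -0.008 0 0.054 -1"

```text
time: 12.52
eef_pos: [0.395, 0.2333, 0.0711]
tcp_rot: [0.98, 0.06, 0.189, -0.011]
contact_force: [0.1, -0.3, -0.6]
opening: -0.002
finger_force: 0.0
```

```bash
cat > k.py <<'E'
from h import *
P,Rt=keypose(.0); go(P,Rt=Rt); s=ctrl.get_state();print(s["eef_pos"],"Fn",-np.array(s["contact_force"])@Rt[:,2],np.round(s["qpos"],2))
E
python3 k.py
```

```text
mm [-0.4 -0.1 10.2]
rotdeg [ 0.05 -0.05 -0.01]
[0.39502898 0.2333268  0.0710612 ] Fn -0.5472485555709602 [ 0.36 -0.09  2.4  -0.19  0.47  1.96]
```

Converted, 5 mm / 500 = 0.01, 4 mm / 500 = 0.008.

>>> send_rows --rows "0 0 0 0 0 0.002 -1;0 0 0 0 0 0.004 -1;0 0 0 0 0 0.006 -1;0 0 0 0 0 0.008 -1;0 0 0 0 0 0.01 -1;0 0 0 0 0 0.01 -1"

```text
time: 13.28
eef_pos: [0.3967, 0.2335, 0.0662]
tcp_rot: [0.98, 0.06, 0.189, -0.011]
contact_force: [0.1, -0.5, 0.0]
opening: 0.001
finger_force: 0.0
```

Converted, 1.5 mm / 500 = 0.003, 1 mm / 500 = 0.002.

>>> send_rows --rows "0 0 0 0 0 0.001 -1;0 0 0 0 0 0.002 -1;0 0 0 0 0 0.003 -1;0 0 0 0 0 0.003 -1;0 0 0 0 0 0.003 -1"

```text
time: 13.9
eef_pos: [0.3973, 0.2336, 0.0649]
tcp_rot: [0.98, 0.06, 0.189, -0.011]
contact_force: [-1.3, -0.2, 0.4]
opening: 0.001
finger_force: 0.0
```

Converted, 1 mm / 500 = 0.002, 0.5 mm / 500 = 0.001.

>>> send_rows --rows "0 0 0 0 0 0.001 -1;0 0 0 0 0 0.002 -1;0 0 0 0 0 0.002 -1;0 0 0 0 0 0.002 -1"

```text
time: 14.4
eef_pos: [0.3976, 0.2336, 0.0639]
tcp_rot: [0.98, 0.06, 0.189, -0.011]
contact_force: [0.1, 0.5, -0.4]
opening: -0.001
finger_force: 0.0
```

```bash
python3 k.py
```

```text
mm [-0.2 -0.1  2.6]
rotdeg [ 0.06 -0.03 -0.01]
[0.39762759 0.23360712 0.06391366] Fn -0.4620389186260921 [ 0.35 -0.07  2.4  -0.2   0.45  1.97]
```

Converted, 0.5 mm / 500 = 0.001.

>>> send_rows --rows "0 0 0 0 0 0.001 -1;0 0 0 0 0 0.001 -1;0 0 0 0 0 0.001 -1"

```text
time: 14.78
eef_pos: [0.3978, 0.2336, 0.0635]
tcp_rot: [0.98, 0.06, 0.189, -0.011]
contact_force: [-0.1, 0.2, 0.5]
opening: 0.001
finger_force: 0.0
```

Converted, 0.5 mm / 500 = 0.001.

>>> send_rows --rows "0 0 0 0 0 0.001 -1;0 0 0 0 0 0.001 -1;0 0 0 0 0 0.001 -1"

```text
time: 15.15
eef_pos: [0.3981, 0.2337, 0.0631]
tcp_rot: [0.98, 0.06, 0.189, -0.011]
contact_force: [-1.1, 0.1, 1.3]
opening: -0.006
finger_force: 0.6
```

Converted, 0.5 mm / 500 = 0.001.

>>> send_rows --rows "0 0 0 0 0 0.001 -1;0 0 0 0 0 0.001 -1;0 0 0 0 0 0.001 -1"

```text
time: 15.52
eef_pos: [0.3982, 0.2337, 0.0626]
tcp_rot: [0.98, 0.06, 0.189, -0.011]
contact_force: [-2.3, -0.2, 2.8]
opening: 0.001
finger_force: 1.8
```

Converted, 0.5 mm / 500 = 0.001.

>>> send_rows --rows "0 0 0 0 0 0.001 -1;0 0 0 0 0 0.001 -1;0 0 0 0 0 0.001 -1"

```text
time: 15.9
eef_pos: [0.3984, 0.2337, 0.0621]
tcp_rot: [0.98, 0.06, 0.189, -0.011]
contact_force: [-2.4, -0.0, 4.1]
opening: 0.0
finger_force: 2.5
```

Converted, 0.5 mm / 500 = 0.001.

>>> send_rows --rows "0 0 0 0 0 0.001 -1;0 0 0 0 0 0.001 -1;0 0 0 0 0 0.001 -1"

```text
time: 16.27
eef_pos: [0.3985, 0.2337, 0.0616]
tcp_rot: [0.98, 0.06, 0.189, -0.011]
contact_force: [-2.1, -0.8, 3.5]
opening: 0.002
finger_force: 2.8
```

Converted, 0.5 mm / 500 = 0.001.

>>> send_rows --rows "0 0 0 0 0 0.001 -1;0 0 0 0 0 0.001 -1;0 0 0 0 0 0.001 -1"

```text
time: 16.65
eef_pos: [0.3987, 0.2337, 0.0611]
tcp_rot: [0.98, 0.06, 0.189, -0.011]
contact_force: [-2.7, -0.4, 4.8]
opening: 0.001
finger_force: 2.8
```

```bash
python3 k.py
```

```text
mm [-0.2 -0.1 -0.4]
rotdeg [ 0.06 -0.03 -0.02]
[0.39873728 0.23373977 0.06114363] Fn 5.495610625454365 [ 0.35 -0.06  2.39 -0.2   0.44  1.97]
```

Converted, 0.4 mm / 500 = 0.0008.

>>> send_rows --rows "0 0 0 0 0 0.0008 -1;0 0 0 0 0 0.0008 -1;0 0 0 0 0 0.0008 -1"

```text
time: 17.02
eef_pos: [0.3989, 0.2337, 0.0608]
tcp_rot: [0.98, 0.06, 0.189, -0.011]
contact_force: [-2.9, -0.6, 4.2]
opening: 0.002
finger_force: 2.6
```

Converted, 0.4 mm / 500 = 0.0008.

>>> send_rows --rows "0 0 0 0 0 0.0008 -1;0 0 0 0 0 0.0008 -1;0 0 0 0 0 0.0008 -1"

```text
time: 17.4
eef_pos: [0.399, 0.2338, 0.0604]
tcp_rot: [0.98, 0.06, 0.189, -0.011]
contact_force: [-3.8, -0.2, 4.1]
opening: 0.002
finger_force: 2.4
```

Converted, 0.4 mm / 500 = 0.0008.

>>> send_rows --rows "0 0 0 0 0 0.0008 -1;0 0 0 0 0 0.0008 -1;0 0 0 0 0 0.0008 -1"

```text
time: 17.77
eef_pos: [0.3992, 0.2338, 0.06]
tcp_rot: [0.98, 0.06, 0.189, -0.011]
contact_force: [-2.2, -0.2, 3.3]
opening: -0.002
finger_force: 2.1
```

Converted, 0.3 mm / 500 = 0.0006.

>>> send_rows --rows "0 0 0 0 0 0.0006 -1;0 0 0 0 0 0.0006 -1;0 0 0 0 0 0.0006 -1"

```text
time: 18.15
eef_pos: [0.3993, 0.2338, 0.0597]
tcp_rot: [0.98, 0.06, 0.189, -0.011]
contact_force: [-2.3, -0.6, 3.4]
opening: -0.003
finger_force: 1.9
```

The force has fallen clearly past its peak (finger force 2.8 to 1.9 N), so the key has clicked. Retreating along the normal.

Converted, -120 mm / 500 = -0.24, -70 mm / 500 = -0.14.

>>> send_rows --rows "0 0 0 0 0 -0.006 -1;0 0 0 0 0 -0.016 -1;0 0 0 0 0 -0.06 -1;0 0 0 0 0 -0.14 -1;0 0 0 0 0 -0.24 -1;0 0 0 0 0 -0.24 -1;0 0 0 0 0 -0.24 -1;0 0 0 0 0 -0.24 -1"

```text
time: 19.15
eef_pos: [0.3543, 0.228, 0.1693]
tcp_rot: [0.98, 0.06, 0.187, -0.01]
contact_force: [-0.0, 0.4, 0.2]
opening: 0.003
finger_force: 0.0
```

Run:
```python
from h import *
p=ctrl.read_camera("scene");cv2.imwrite("pics/end.png",cv2.resize(p["color"][150:310,160:390,::-1],None,fx=3.4,fy=3.4,interpolation=2))
for t in ("waste_flap","reject_vial"):
    for r in ctrl.look_for(p,t)[:6]: print(t,round(r["p"],2),np.round(w(p,r["position"])[:3],3))
```

```text
waste_flap 0.63 [ 0.431 -0.121  0.144]
reject_vial 0.76 [0.412 0.437 0.032]
reject_vial 0.67 [0.465 0.457 0.035]
```

View pics/end.png

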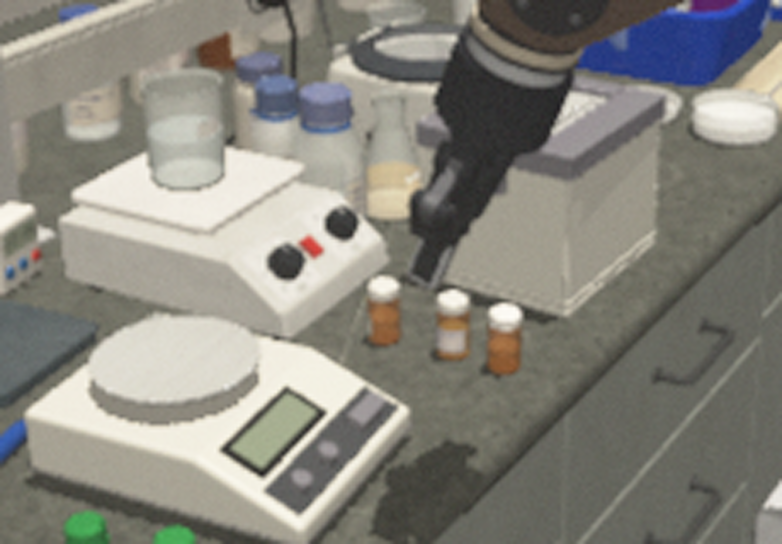

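The pan at (175,360) is empty, the three brown vials still stand at (385–505,310–340), the key at (365,405) is up, and the arm is clear of everything.

```bash
python3 -c "
from plant import ctrl
print(ctrl.sign_off())"
```

```text
the job is handed in; nothing more can be done
None
```

I dropped the vial through the flap, which looked shut afterwards, pressed the zero key just past its click and released it, and handed the job in; sign-off returned no verdict.

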